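# Dock the tipped spice cup in the grinder and hold it down to grind

## Task

The filled steel grinding cup has tipped over in the row of spice jars on the cutting board: stand it up the right way, black collar down, and bring it to the spice grinder without knocking or shifting the jars and other things around. Lower it into the grinder's well, turn it until its four orange lugs drop into the four slots, slide it home and push it all the way down against the spring, as one does to run such a grinder. Finish while still holding it pressed fully down, with the hand on the cup; do not let go.

Things in the scene. Friction and masses are not known exactly. Their poses are not given: they have to be found in the camera images.
- cup: Closed steel grinding cup, 124 mm tall, 0.24 to 0.42 kg. Origin: centre of the foot (underside of its black collar); z axis from foot to lid. Starts lying on its side on the cutting board, axis level, 30 mm above the board's top, own y axis pointing down, lid end towards world +y within 0.6 rad. Repeats every quarter turn about z.
- cup_grip (a point): Point on the cup's axis 80 mm from the foot, in the steel body (z 34 to 114 mm): an octagon 60 mm across flats, flats facing the cup's x and y axes and the 45 degree directions between. Above it a black octagonal lid, z 114 to 124 mm. Axes as the cup's. The cup's centre of mass lies about 50 mm from the foot.
- cup_lugs (a point): Point on the cup's axis 10 mm from the foot, level with the lower faces of the four orange lugs. Lugs at 45, 135, 225 and 315 degrees from the cup's x axis, z 10 to 24 mm, 10 mm wide, reaching 36 mm from the axis, lower edges bevelled, on a round black collar of diameter 60 mm (z 0 to 34 mm, foot edge bevelled over 4 mm).
- grinder: Electric spice grinder base, fixed: white round housing 123 mm in diameter, 105 mm tall, with a keyed round well in its grey top. Origin: centre of its underside on the table; z up. Four slots at 45, 135, 225 and 315 degrees from its x axis, each marked by an orange pointer on the rim; any of the four cup angles fits. The steel star coupling in the well does not obstruct.
- well (a point): Centre of the well's mouth, 105 mm above the table. Well diameter 63 mm (collar 60), 2 mm bevel; slots 14 mm wide (lugs 10), out to 38.5 mm from the axis. Lugs pass only within about 3.5 degrees, else they rest on the rim with the foot 10 mm deep. Foot meets the spring ring 22 mm below the mouth (cup origin at z 83 mm); fully pressed 28 mm below (z 77 mm).
- spring_ring (a joint): Steel spring ring in the grinder's well, under the cup's foot; it is the run switch. 0 at rest, 0.006 m fully down. It starts to yield at about 5 N and takes about 12 N (cup weight included) to go fully down; it springs back when the push ends.
- board: Orange-brown cutting board 300 x 450 x 15 mm, fixed, long side along its y axis. Origin: centre of its underside; top 15 mm above the table
- jar1: spice jar, dark brown (cloves), red cap, 46 mm in diameter, 100 mm tall, loose, standing on the cutting board near one of its short ends; bystander. Origin: centre of its underside
- jar2: spice jar, rust red (paprika), red cap, 46 mm in diameter, 100 mm tall, loose, standing on the cutting board near one of its short ends; bystander. Origin: centre of its underside
- jar3: spice jar, olive green (herbs), red cap, 46 mm in diameter, 100 mm tall, loose, standing on the cutting board near one of its short ends; bystander. Origin: centre of its underside
- jar4: spice jar, ochre yellow (mustard), red cap, 46 mm in diameter, 100 mm tall, loose, standing on the cutting board near one of its short ends; bystander. Origin: centre of its underside
- twine: spool of blue and white twine, 53 mm in diameter, 105 mm tall, loose, standing on the table; bystander. Origin: centre of its underside
- bowl: steel bowl 150 mm across the rim, 55 mm high, loose, on the table; bystander. Origin: centre of its underside
- spoon: steel spoon 190 mm long lying on the table along its own x axis; bystander. Origin: centre of its underside
Not all that is in view belongs to the job. What is shaped like the cup but turquoise is not meant. Leave any purple look-alike of the grinder alone.

How it is judged:
On the way:
1. the cup is upright, collar down, not yet in the well (angle between cup's own z axis and vertical below 0.2 rad and distance between cup and grinder above 0.098 m), for 0.2 s.
At the end, for the whole second after the job is handed in: Cup in the well: on its axis within 4 mm, upright within 0.07 rad, foot at most 80.5 mm above the table, spring ring down by over 4.5 of 6 mm, fingers on the cup with over 2 N. Jars, twine, bowl and spoon within 30 mm of where they were; jars and twine upright within 0.2 rad (value of joint spring_ring above 0.0045 m and z of cup in the frame of grinder below 0.0805 m and horizontal distance between cup and grinder below 0.004 m and angle between cup's own z axis and vertical below 0.07 rad and contact force between the fingers and cup above 2 N and distance of each of jar1, jar2, jar3, jar4, twine, bowl, spoon from where it was at the start of the episode below 0.03 m and angle between each of jar1, jar2, jar3, jar4, twine's own z axis and vertical below 0.2 rad); the arm keeps its last pose, push and grip.
It fails at once if a spice jar is knocked over or shifted by more than 30 mm (distance of any of jar1, jar2, jar3, jar4 from where it was at the start of the episode above 0.03 m or angle between any of jar1, jar2, jar3, jar4's own z axis and vertical above 0.5 rad).
It fails at once if the twine, the bowl or the spoon is knocked over or shifted by more than 30 mm (distance of any of twine, bowl, spoon from where it was at the start of the episode above 0.03 m or angle between any of twine, bowl's own z axis and vertical above 0.5 rad).
It also fails if it takes over 54 s, if anything falls off the work surface, if the arm or the gripper's body presses on something with over 40 N, if the wrist force passes 120 N, or if a joint passes its speed limit or range.

## Robot

A 6-joint arm with a two-finger parallel gripper is mounted at the origin on the work surface. World frame = base frame: x ahead of the robot, y to its left, z up, the work surface at z = 0. Lengths are in m, angles in rad, forces in N, time in s.
With the tool pointing down it reaches from about 0.375 to 0.9 m from the base axis. Payload 3.1 kg.
Tool frame: the origin (TCP) lies on the centre line of the jaws, within the pads' length; the fingertips stand robot.tip_reach ahead of it and the grasp point (between the pads) is the TCP (robot.tip_reach is the distance from the TCP to the fingertips, in m); z points along the fingers, y is the direction in which the jaws open and shut (so a half turn about z gives the same grasp; the last joint's range is limited). The gripper opens to 87 mm and grips with 3 to 60 N. Pads are 19 mm wide; open, the fingers measure 117 mm over their backs; the gripper's body (75 mm by 190 mm) begins 51 mm behind the grasp point.
Start: joints at [-1.367, 0.527, 1.433, -0, 1.181, -0.178], TCP at [0.233, -0.58, 0.242] pointing down, gripper open.
Joint ranges: [-3.08, 3.08], [-0.75, 2.2], [0.22, 2.44], [-1.43, 4.57], [0, 2.65], [-2.85, 2.85]. Speed limits (rad/s): [2.79, 2.79, 3.14, 3.14, 3.14, 3.14].

## Interface

Orientations are given as a unit quaternion [x, y, z, w].
In Python, from rig import telemetry, viewer, robot gives the robot as it stands. The module is installed in compiled form; this text tells all that it offers.
- The arm moves only by the tool step_arm, never from a script. Its argument "targets" is a list of rows, each an object of numbers: "dx", "dy", "dz": the shift along the tool's x, y, z in m; "rx", "ry", "rz": the turn, a rotation vector about the tool's x, y, z in degrees. In form: [{"dx": .., "dy": .., "dz": .., "rx": .., "ry": .., "rz": ..}, ...]. A call has exactly 5 rows; each row is the pose to reach, as a shift and turn from the pose measured when the call began, along the tool's axes at that moment; what a row does not reach only later rows make up. A row lasts 1/8 s, in which the tool goes at most 62.5 mm and 10.7 degrees, less where a joint would pass 70% of its speed; a pose out of reach is approached as far as the arm can. A call with a gripper value outside its range is refused whole. "gripper" is the opening, from 0 (shut) to 1 (fully open), set as the call begins (left out, the last holds). The fingers move at their own pace and stop on an object; "force" is the grip in N (left out, the last holds). Time passes only in rows, so rows that repeat a pose let the fingers close, or fill a call up. It gives the time, the measured TCP pose, the force and the opening at its end, in the units of the state.
- telemetry.get_obs(): the state, without advancing time (a new reading comes with each control period).
- viewer.camera(name): name is "scene" or "top" or "wrist"; returns a dict with "img" (480x640x3 uint8, blue, green, red), "depth" (480x640 float32, m along the optical axis (not along the pixel's ray), 0 where there is no reading), "K" (3x3 intrinsics, pixels), "R" (3x3) and "t" (3): a world point X has camera coordinates R X + t. Camera axes: x right, y down, z forward; pixel columns grow to the right and rows downward; lengths in m; the calibration is good to about 2 mm. The wrist camera is an equidistant fisheye: a pixel r from the principal point sees the ray r / f radians off the axis. A picture is of the moment at which its call begins.
- robot.hand_in(): hands the job in, once; it reports no verdict.
The state is a dict: "time": time; "q": joint angles; "joint_velocities": joint speeds; "joint_torque": joint torques, N m; "position": TCP position; "tool_rot": TCP orientation; "ft_force": force on the tool from outside, world axes, zero at the start; "moment": the same for the moment, N m; "grip_width": finger opening in m.
Only numpy, scipy, OpenCV 4.12 (cv2) and the standard library are available. Lean on these libraries where they do the work, as an engineer would, in place of code of your own. Each camera call takes 0.05 s, during which the arm holds its last target.

## Working session

There is one attempt and no reset: what is moved stays moved. The work goes in short steps, Python scripts to look and compute and a tool call to move; the robot and the scene stay as the last step left them, time stands still between calls to the robot, and variables do not carry over. Pictures are saved under pics/ and viewed, and the job is handed in when it is done.

Besides the shell and the picture viewer there is one more tool, called after "Request:" as a command line: name --argument value ..., lists and objects as JSON in quotes. step_arm: Moves the arm, as the interface text tells. Its arguments: {"type":"object","properties":{"targets":{"type":"array"},"gripper":{"type":"number"},"force":{"type":"number"}},"required":["targets"]}

```bash
mkdir -p pics; ls; cat > h.py <<'E'
import numpy as np, cv2
from rig import telemetry, viewer, robot
from scipy.spatial.transform import Rotation as Rn
def cam(n,tag):
    c=viewer.camera(n); cv2.imwrite(f'pics/{tag}.png',c['img']); np.savez(f'{tag}.npz',**c); return c
def ray_plane(c,u,v,z):
    K,R,t=c['K'],c['R'],c['t']
    d=R.T@np.array([(u-K[0,2])/K[0,0],(v-K[1,2])/K[1,1],1]); o=-R.T@t
    return o+d*(z-o[2])/d[2]
def cloud(c):
    K,R,t=c['K'],c['R'],c['t']; v,u=np.mgrid[:480,:640]; D=c['depth']
    P=np.stack([(u-K[0,2])/K[0,0]*D,(v-K[1,2])/K[1,1]*D,D],-1)
    return (P-t)@R
E
python3 - <<'E'
from h import *
o=telemetry.get_obs(); print(o, robot.tip_reach)
for n in ['scene','top','wrist']:
    c=cam(n,n+'0'); print(n,c['K'],-c['R'].T@c['t'],c['R'][2])
E
```

```text
pics
{'time': 0.0, 'q': array([-1.36752521e+00,  5.28424936e-01,  1.43391303e+00,  2.48043326e-05,
        1.18144182e+00, -1.78461560e-01]), 'joint_velocities': array([ 6.90164973e-05, -1.06997796e-04,  1.48339556e-03,  4.43213777e-04,
       -1.89252736e-04,  1.80579870e-03]), 'joint_torque': array([ 1.56794413e-04, -4.40042102e+01, -1.76592761e+01,  6.33917539e-02,
        5.82741061e-02, -1.61980224e-04]), 'position': array([ 0.23274097, -0.57928459,  0.24059354]), 'tool_rot': array([ 9.81840559e-01,  1.89704823e-01, -2.09719761e-06, -1.09362268e-03]), 'ft_force': array([-0.37180692, -0.43979632, -0.19042238]), 'moment': array([ 0.00348135, -0.03730463,  0.00138404]), 'grip_width': 0.08691979304381335} 0.019
scene [[456.15407891   0.         327.33752404]
 [  0.         456.15407891 240.18447212]
 [  0.           0.           1.        ]] [ 1.01193067 -0.67960438  0.7736515 ] [-0.46385585  0.64040928 -0.61213863]
top [[570.89302889   0.         315.10532217]
 [  0.         570.89302889 242.15318556]
 [  0.           0.           1.        ]] [0.33862768 0.0407509  1.53250326] [ 0.12167847 -0.00324695 -0.99256426]
wrist [[371.64829954   0.         319.96946231]
 [  0.         371.64829954 235.38639659]
 [  0.           0.           1.        ]] [ 0.29488437 -0.55493491  0.38412821] [-0.23042063 -0.08972727 -0.96894548]
```

View pics/scene0.png

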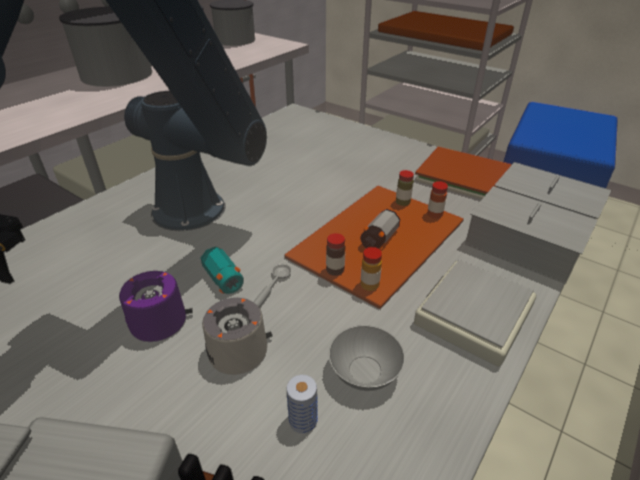

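View pics/top0.png

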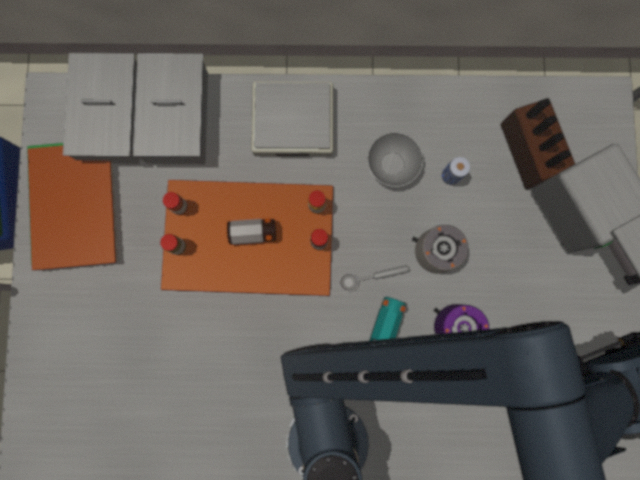

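View pics/wrist0.png

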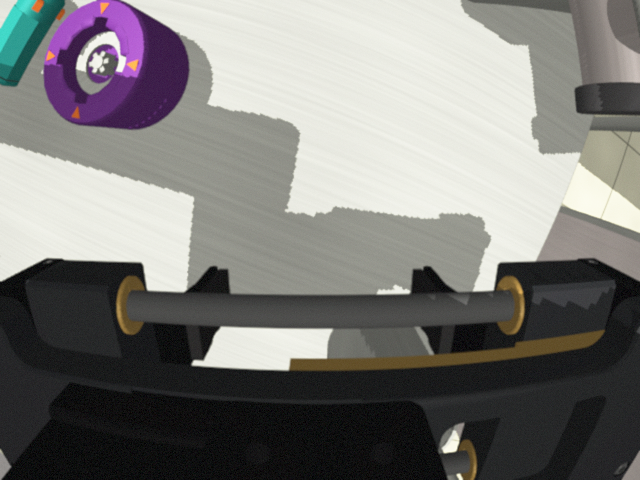

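Top view: the steel cup with black collar lies at (252,231), with its lid to the left. The turquoise look-alike is at (388,318). The white/grey grinder is at (443,249) and the purple look-alike at (462,322). The steel cup and the white grinder match the description, and I'll confirm them in crops.

```bash
python3 - <<'E'
from h import *
t=cv2.imread('pics/top0.png'); s=cv2.imread('pics/scene0.png')
a=cv2.resize(t[195:275,150:340],None,fx=4,fy=4,interpolation=cv2.INTER_CUBIC)
b=cv2.resize(t[215:285,400:480],None,fx=5,fy=5,interpolation=cv2.INTER_CUBIC)[:,:]
cv2.imwrite('pics/cropA.png',a)
b2=cv2.resize(s[285:385,190:290],None,fx=4,fy=4,interpolation=cv2.INTER_CUBIC)
b=cv2.resize(b,(400,350)); b=cv2.copyMakeBorder(b,0,50,0,0,0)
cv2.imwrite('pics/cropB.png',np.hstack([b,b2]))
c=dict(np.load('top0.npz')); P=cloud(c)
for n,(u,v) in dict(cup=(245,231),lid=(230,231),col=(262,231),jarA=(173,201),jarB=(171,243),jarC=(318,200),jarD=(320,238),tw=(459,165),gr=(443,230),bowl=(397,160),spoonh=(395,272),spoonb=(350,282)).items(): print(n,P[v,u].round(3))
E
```

```text
cup [0.545 0.217 0.076]
lid [0.546 0.256 0.072]
col [0.545 0.173 0.077]
jarA [0.615 0.394 0.117]
jarB [0.508 0.394 0.122]
jarC [0.62  0.029 0.113]
jarD [0.523 0.024 0.112]
tw [ 0.715 -0.332  0.104]
gr [ 0.546 -0.286  0.109]
bowl [ 0.755 -0.188  0.002]
spoonh [ 0.446 -0.177  0.015]
spoonb [ 0.419 -0.058  0.003]
```

View pics/cropA.png

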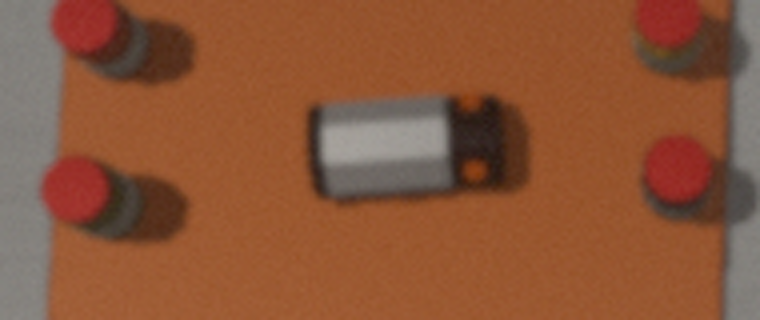

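View pics/cropB.png

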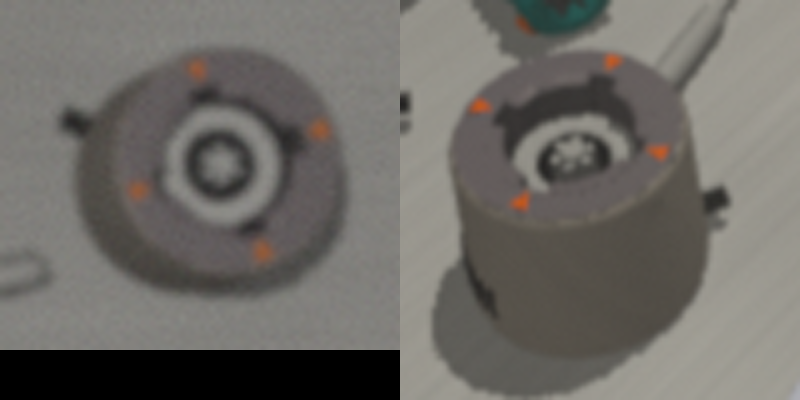

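Confirmed: the crops show the steel cup with orange lugs on a black collar, and the grey grinder with four orange pointers. Next I'll measure both.

```bash
cat > meas.py <<'E'
from h import *
def omask(img,thr=None):
    hsv=cv2.cvtColor(img,cv2.COLOR_BGR2HSV); return cv2.inRange(hsv,(4,120,100),(22,255,255))
def blobs(m,box,amin=4):
    u0,v0,u1,v1=box; mm=np.zeros_like(m); mm[v0:v1,u0:u1]=m[v0:v1,u0:u1]
    n,l,s,c=cv2.connectedComponentsWithStats(mm); return [(s[i,4],c[i]) for i in range(1,n) if s[i,4]>=amin]
E
python3 - <<'E'
from meas import *
for n,box in [('top',(410,220,475,275)),('scene',(195,290,275,345))]:
    c=dict(np.load(n+'0.npz')); m=omask(c['img'])
    B=blobs(m,box); pts=np.array([ray_plane(c,*b[1],.105) for b in B])
    print(n,[(int(b[0]),b[1].round(1)) for b in B]); print(pts.round(4)); 
    ctr=pts.mean(0); print('ctr',ctr.round(4),np.linalg.norm(pts-ctr,axis=1).round(4), np.sort(np.degrees(np.arctan2(*(pts-ctr)[:,1::-1].T))).round(1))
# cup depth points
for n,box in [('top',(215,210,290,250)),('scene',(350,200,410,255))]:
    c=dict(np.load(n+'0.npz')); P=cloud(c); u0,v0,u1,v1=box
    Q=P[v0:v1,u0:u1].reshape(-1,3); Q=Q[(Q[:,2]>.03)&(Q[:,2]<.09)]
    rect=cv2.minAreaRect((Q[:,:2]*1000).astype(np.float32)); print(n,len(Q),rect)
    T=Q[Q[:,2]>.066]; mu=T[:,:2].mean(0); w,V=np.linalg.eigh(np.cov(T[:,:2].T)); print(mu,V[:,1],np.degrees(np.arctan2(V[1,1],V[0,1])), Q[:,2].max())
E
```

```text
top [(4, array([438.5, 228.5])), (4, array([463.5, 240.5])), (5, array([427.2, 252.6])), (6, array([452.2, 264.8]))]
[[ 0.55   -0.2758  0.105 ]
 [ 0.5198 -0.3382  0.105 ]
 [ 0.4886 -0.246   0.105 ]
 [ 0.4581 -0.3081  0.105 ]]
ctr [ 0.5041 -0.292   0.105 ] [0.0487 0.0488 0.0486 0.0488] [-160.8  -71.3   19.5  108.6]
scene [(4, array([220. , 290.8])), (11, array([242.4, 299.9])), (11, array([209.6, 311.1])), (12, array([254.3, 322.6])), (13, array([219.8, 335.1]))]
[[ 0.4281 -0.2538  0.105 ]
 [ 0.4844 -0.2451  0.105 ]
 [ 0.4544 -0.3063  0.105 ]
 [ 0.5465 -0.2753  0.105 ]
 [ 0.516  -0.3369  0.105 ]]
ctr [ 0.4859 -0.2835  0.105 ] [0.065  0.0384 0.0389 0.0612 0.0614] [-144.1  -60.6    7.7   92.2  152.8]
top 1147 ((547.681640625, 202.15084838867188), (61.343013763427734, 124.81525421142578), 4.226250171661377)
[0.54761915 0.20030718] [-0.08884762  0.99604523] 95.09731518754506 0.08389453835069
scene 981 ((542.8455200195312, 268.1277160644531), (61.99111557006836, 261.23553466796875), 4.419004440307617)
[0.55211732 0.1941381 ] [-0.0496574   0.99876631] 92.84633027505544 0.07996338047588102
```

```bash
cat > mv.py <<'E'
from h import *
def tgt_R(z,y):
    z=np.array(z,float);z/=np.linalg.norm(z);y=np.array(y,float);y-=z*(y@z);y/=np.linalg.norm(y)
    return np.column_stack([np.cross(y,z),y,z])
def delta(p,R,verbose=True):
    o=telemetry.get_obs(); R0=Rn.from_quat(o['tool_rot']).as_matrix()
    d=R0.T@(np.array(p)-o['position']); r=Rn.from_matrix(R0.T@R).as_rotvec(degrees=True)
    print('t',round(o['time'],2),'q',o['q'].round(3),'p',o['position'].round(4),'F',o['ft_force'].round(1),'gw',round(float(o['grip_width']),4))
    print('d',d.round(4),'|d|',np.linalg.norm(d).round(3),'r',r.round(1),'|r|',np.linalg.norm(r).round(1)); return d,r
E
python3 - <<'E'
from mv import *
a=np.radians(94.5); ax=np.array([np.cos(a),np.sin(a),0]); px=np.array([np.sin(a),-np.cos(a),0])
for s in (1,-1):
    R=tgt_R([0,0,-1],s*px); delta([.547,.22,.2],R)
o=telemetry.get_obs(); print(Rn.from_quat(o['tool_rot']).as_matrix().round(3))
E
```

```text
t 0.15 q [-1.368  0.528  1.434 -0.     1.181 -0.178] p [ 0.2328 -0.5795  0.2408] F [ 0.4  0.3 -0.9] gw 0.0868
d [ 0.5895 -0.6248  0.042 ] |d| 0.86 r [ -0.1  -0.1 -72.6] |r| 72.6
t 0.15 q [-1.368  0.528  1.434 -0.     1.181 -0.178] p [ 0.2328 -0.5795  0.2408] F [ 0.4  0.3 -0.9] gw 0.0868
d [ 0.5895 -0.6248  0.042 ] |d| 0.86 r [-1.000e-01  1.000e-01  1.074e+02] |r| 107.4
[[ 0.928  0.373 -0.   ]
 [ 0.373 -0.928  0.002]
 [ 0.    -0.002 -1.   ]]
```

Request:
step_arm --targets '[{"dx": 0.04, "dy": -0.042, "dz": -0.012, "rz": -5}, {"dx": 0.08, "dy": -0.084, "dz": -0.024, "rz": -10}, {"dx": 0.12, "dy": -0.126, "dz": -0.036, "rz": -15}, {"dx": 0.16, "dy": -0.168, "dz": -0.048, "rz": -20}, {"dx": 0.2, "dy": -0.21, "dz": -0.06, "rz": -25}]' --gripper 1

```text
invalid input
```

```bash
python3 - <<'E'
from mv import *
a=np.radians(94.5); px=np.array([np.sin(a),-np.cos(a),0])
delta([.547,.22,.25],tgt_R([0,0,-1],px)); print(telemetry.get_obs()['tool_rot'])
E
```

```text
t 0.15 q [-1.368  0.528  1.434 -0.     1.181 -0.178] p [ 0.2328 -0.5795  0.2408] F [ 0.4  0.3 -0.9] gw 0.0868
d [ 0.5895 -0.6248 -0.008 ] |d| 0.859 r [ -0.1  -0.1 -72.6] |r| 72.6
[ 9.81834305e-01  1.89738561e-01 -2.72043551e-05 -8.21632389e-04]
```

Request:
step_arm --targets '[{"dx": 0.04, "dy": -0.042, "dz": -0.012, "rx": 0, "ry": 0, "rz": -5}, {"dx": 0.08, "dy": -0.084, "dz": -0.024, "rx": 0, "ry": 0, "rz": -10}, {"dx": 0.12, "dy": -0.126, "dz": -0.036, "rx": 0, "ry": 0, "rz": -15}, {"dx": 0.16, "dy": -0.168, "dz": -0.048, "rx": 0, "ry": 0, "rz": -20}, {"dx": 0.2, "dy": -0.21, "dz": -0.06, "rx": 0, "ry": 0, "rz": -25}]' --gripper 1

```text
time: 0.78
position: [0.3405, -0.3083, 0.3014]
tool_rot: [0.917, 0.399, 0.0, -0.001]
ft_force: [1.0, 0.2, 1.6]
grip_width: 0.087
```

```bash
python3 - <<'E'
from mv import *
a=np.radians(94.5); px=np.array([np.sin(a),-np.cos(a),0])
delta([.547,.22,.25],tgt_R([0,0,-1],px)); print(telemetry.get_obs()['tool_rot'])
E
```

```text
t 0.78 q [-9.800e-01  2.250e-01  1.751e+00  1.000e-03  1.167e+00 -2.300e-01] p [ 0.3405 -0.3083  0.3014] F [1.  0.2 1.6] gw 0.087
d [ 0.5271 -0.2092  0.0524] |d| 0.57 r [ -0.   -0.1 -47.5] |r| 47.5
[ 9.17044947e-01  3.98782717e-01  3.13983746e-04 -9.00250846e-04]
```

```bash
python3 - <<'E'
from mv import *
a=np.radians(94.5); ax=np.array([np.cos(a),np.sin(a),0]); px=np.array([np.sin(a),-np.cos(a),0])
t=np.radians(30)
delta([.52,.15,.28],tgt_R(-np.sin(t)*ax+np.array([0,0,-np.cos(t)]),px))
E
```

```text
t 0.78 q [-9.800e-01  2.250e-01  1.751e+00  1.000e-03  1.167e+00 -2.300e-01] p [ 0.3405 -0.3083  0.3014] F [1.  0.2 1.6] gw 0.087
d [ 0.4576 -0.1812  0.0223] |d| 0.493 r [-12.5 -28.3 -46.4] |r| 55.8
```

Request:
step_arm --targets '[{"dx": 0.045, "dy": -0.018, "dz": 0.002, "rx": -1.7, "ry": -4, "rz": -6.5}, {"dx": 0.09, "dy": -0.036, "dz": 0.004, "rx": -3.5, "ry": -8, "rz": -13}, {"dx": 0.135, "dy": -0.054, "dz": 0.006, "rx": -5.2, "ry": -12, "rz": -19.5}, {"dx": 0.18, "dy": -0.072, "dz": 0.008, "rx": -7, "ry": -16, "rz": -26}, {"dx": 0.225, "dy": -0.09, "dz": 0.01, "rx": -8.7, "ry": -20, "rz": -32.5}]'

```text
time: 1.4
position: [0.4286, -0.0808, 0.2921]
tool_rot: [0.752, 0.632, -0.127, 0.137]
ft_force: [1.0, -0.5, -0.7]
grip_width: 0.0869
```

```bash
cat > fk.py <<'E'
from mv import *
from scipy.optimize import least_squares
def Rx(a): return Rn.from_euler('x',a).as_matrix()
def Ry(a): return Rn.from_euler('y',a).as_matrix()
def Rz(a): return Rn.from_euler('z',a).as_matrix()
D=np.load('fkd.npy') if __import__('os').path.exists('fkd.npy') else np.zeros((0,13))
def fk(q,L6=.3,s4=1,s6=1,off=.111,a2=.595,a3=.34,C=-.144,split=1.0,c6=0):
    # arm frame x ahead, y left; forearm roll, wrist pitch
    R=Rz(q[0])@Ry(q[1]); p=Rz(q[0])@np.array([0,off*split,C+L6])+R@np.array([0,0,a2])
    R=R@Ry(q[2]); p=p+R@np.array([0,off*(1-split),a3])
    R=R@Rz(s4*q[3])@Ry(q[4]); p=p+R@np.array([0,0,L6]); R=R@Rz(s6*q[5]+c6)
    return p,R
E
python3 - <<'E'
from fk import *
o=telemetry.get_obs(); print(o['q'].round(3)); Rm=Rn.from_quat(o['tool_rot']).as_matrix(); print(Rm.round(3),o['position'])
for s4 in(1,-1):
  for s6 in (1,-1):
    for c6 in np.arange(4)*np.pi/2:
      p,R=fk(o['q'],.3,s4,s6,c6=c6); print(s4,s6,round(c6,2),np.degrees(Rn.from_matrix(R.T@Rm).magnitude()).round(2))
f=lambda v:[*(fk(o['q'],v[0],1,split=v[1])[0]-o['position'])]
r=least_squares(f,[.3,1]);print(r.x,r.fun)
f=lambda v:[*(fk(o['q'],v[0],-1,split=v[1])[0]-o['position'])]
r=least_squares(f,[.3,1]);print(r.x,r.fun)
E
```

```text
[-0.202  0.226  1.848 -0.432  1.05   0.184]
[[ 0.168  0.986 -0.018]
 [ 0.916 -0.163 -0.367]
 [-0.364  0.046 -0.93 ]] [ 0.42863653 -0.08078399  0.29205733]
1 1 0.0 90.0
1 1 1.57 0.0
1 1 3.14 90.0
1 1 4.71 180.0
1 -1 0.0 111.11
1 -1 1.57 21.11
1 -1 3.14 68.89
1 -1 4.71 158.89
-1 1 0.0 75.73
-1 1 1.57 49.47
-1 1 3.14 120.66
-1 1 4.71 155.96
-1 -1 0.0 93.46
-1 -1 1.57 42.81
-1 -1 3.14 101.72
-1 -1 4.71 175.6
[0.28193435 0.99593183] [ 0.01110881 -0.0006021  -0.00034128]
[-0.25794258  3.97051052] [-0.0169541   0.01404584 -0.03807673]
```

```bash
cat >> fk.py <<'E'
def fkg(q,v):
    off,a2,a3,e,C,L6,w=v
    R=Rz(q[0])@Ry(q[1]); p=Rz(q[0])@np.array([0,off,C+L6])+R@np.array([0,0,a2])
    R=R@Ry(q[2]); p=p+R@np.array([e,0,a3])
    R=R@Rz(q[3])@Ry(q[4]); p=p+R@np.array([w,0,L6]); R=R@Rz(q[5]+np.pi/2)
    return p,R
DATA=[([-1.36752521e+00,5.28424936e-01,1.43391303e+00,2.5e-05,1.18144182,-.17846],[.23274,-.57928,.24059]),
([-.98,.225,1.751,.001,1.167,-.23],[.3405,-.3083,.3014])]
LO=[-3.08,-.75,.22,-1.43,0,-2.85];HI=[3.08,2.2,2.44,4.57,2.65,2.85]
def ik(p,R,q0,v):
    def f(q):
        pp,RR=fkg(q,v); return np.r_[(pp-p)*5,Rn.from_matrix(RR.T@R).as_rotvec()]
    r=least_squares(f,np.clip(q0,np.array(LO)+1e-3,np.array(HI)-1e-3),bounds=(LO,HI)); return r.x,np.abs(r.fun).max()
E
cat > plan.py <<'E'
from fk import *
V=None
import json,os
o=telemetry.get_obs()
DATA.append((o['q'],o['position']))
f=lambda v:np.concatenate([fkg(q,v)[0]-p for q,p in DATA]+[(np.array(v)[[3,6]])*1e-2])
r=least_squares(f,[.111,.595,.34,0,-.144,.28,0]); V=r.x
E
python3 - <<'E'
from plan import *
print(V.round(4),(r.fun*1e3).round(1))
t=np.radians(25); Z=np.array([0,0,1.])
a=np.radians(94.5); ax=np.array([np.cos(a),np.sin(a),0]); px=np.array([np.sin(a),-np.cos(a),0])
foot=np.array([.5477,.2022,.045])-.062*ax
Rp=tgt_R(-np.sin(t)*ax-np.cos(t)*Z,px)
q=o['q']
for h in (.1,0):
    q,e=ik(foot+.085*ax+[0,0,h],Rp,q,V); print('pick',q.round(2),e)
g=np.array([.502,-.2915,0])
for yaw in (64,-26,154):
    y=np.radians(yaw); hd=np.array([np.cos(y),np.sin(y),0]); R=tgt_R(np.cos(t)*hd-np.sin(t)*Z,[np.sin(y),-np.cos(y),0])
    for q0 in ([-.2,.5,1.5,1.6,1.2,0],[-.5,.5,1.5,3.1,1.2,0],[-.5,.5,1.5,1.6,1.2,2]):
        qf,e=ik(g+[0,0,.162],R,q0,V); print(yaw,qf.round(2),round(e,4))
# upright over board
y=a; R=tgt_R(np.cos(t)*ax-np.sin(t)*Z,px)
qf,e=ik(foot+.085*ax+[0,0,.15],R,[.6,.5,1.5,1.6,1.2,0],V); print('up',qf.round(2),e)
E
```

```text
[ 1.109e-01  5.884e-01  3.904e-01  1.120e-01 -1.510e-02  2.862e-01
 -1.000e-04] [-0.1  0.  -0.1  0.1  0.1  0.2  0.1 -0.  -0.1  1.1 -0. ]
pick [ 0.4   0.69  1.5  -0.46  1.14  0.55] 1.7208456881689926e-14
pick [ 0.4   0.84  1.53 -0.51  0.97  0.65] 6.368169880310859e-12
64 [-1.1   0.89  1.5   0.81  1.64 -0.99] 0.0
64 [-1.1   0.89  1.5   0.81  1.64 -0.99] 0.0
64 [-1.1   0.89  1.5   0.81  1.64 -0.99] 0.0
-26 [-0.94  0.83  2.36  2.67  1.18 -1.6 ] 0.0
-26 [-0.94  0.83  2.36  2.67  1.18 -1.6 ] 0.0
-26 [-0.94  0.83  2.36  2.67  1.18 -1.6 ] 0.0
154 [-0.64  1.09  0.9  -0.22  2.27 -1.79] 0.0
154 [-0.64  1.09  0.9  -0.22  2.27 -1.79] 0.0
154 [-0.77  0.64  2.12  1.46  0.    2.85] 1.4871
up [-0.26  0.77  1.72  1.05  1.41 -0.95] 4.9960036108132044e-15
```

```bash
cat > go.py <<'E'
from mv import *
a=np.radians(94.5); ax=np.array([np.cos(a),np.sin(a),0]); px=np.array([np.sin(a),-np.cos(a),0]); Z=np.array([0,0,1.])
t=np.radians(15)
foot=np.array([.5477,.2022,.045])-.062*ax
Rp=tgt_R(-np.sin(t)*ax-np.cos(t)*Z,px)
grip=foot+.085*ax
E
python3 - <<'E'
from go import *
print(grip); delta(grip+[0,0,.13],Rp)
E
```

```text
[0.54589544 0.2251291  0.045     ]
t 1.4 q [-0.202  0.226  1.848 -0.432  1.05   0.184] p [ 0.4286 -0.0808  0.2921] F [ 1.  -0.5 -0.7] gw 0.0869
d [ 0.3426  0.0604 -0.0054] |d| 0.348 r [ -1.9   6.7 -14. ] |r| 15.6
```

Request:
step_arm --targets '[{"dx": 0.06, "dy": 0.01, "dz": -0.002, "rx": 0, "ry": 1.3, "rz": -3}, {"dx": 0.12, "dy": 0.02, "dz": -0.004, "rx": 0, "ry": 2.6, "rz": -6}, {"dx": 0.18, "dy": 0.03, "dz": -0.006, "rx": -1, "ry": 4, "rz": -9}, {"dx": 0.24, "dy": 0.04, "dz": -0.006, "rx": -1.5, "ry": 5.4, "rz": -12}, {"dx": 0.3, "dy": 0.053, "dz": -0.006, "rx": -1.9, "ry": 6.7, "rz": -14}]'

```text
time: 2.02
position: [0.5317, 0.1895, 0.1898]
tool_rot: [0.672, 0.729, -0.088, 0.096]
ft_force: [0.2, -0.4, -0.2]
grip_width: 0.0869
```

```bash
python3 - <<'E'
from go import *
delta(grip+[0,0,.13],Rp); c=cam('wrist','wrist1')
E
```

```text
t 2.02 q [ 0.274  0.554  1.588 -0.293  1.07   0.344] p [0.5317 0.1895 0.1898] F [ 0.2 -0.4 -0.2] gw 0.0869
d [0.0371 0.0171 0.0054] |d| 0.041 r [ 0.  -0.   0.1] |r| 0.1
```

View pics/wrist1.png

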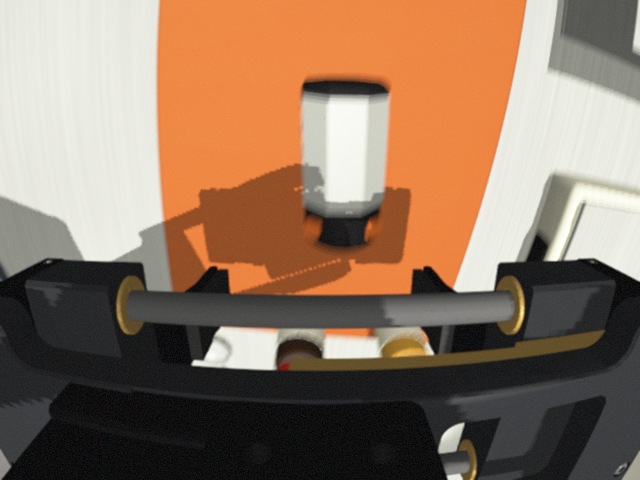

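The wrist view shows the cup spanning pixels (302..388, 78..248), with collar and lugs at the bottom. I'll measure it from here.

```bash
cat >> h.py <<'E'
def fish_dirs(c,u,v):
    K=c['K']; x=(u-K[0,2])/K[0,0]; y=(v-K[1,2])/K[1,1]; th=np.hypot(x,y); s=np.where(th>1e-9,np.sin(th)/np.maximum(th,1e-9),1)
    return np.stack([x*s,y*s,np.cos(th)],-1)
def fish_plane(c,u,v,z):
    d=fish_dirs(c,np.asarray(u,float),np.asarray(v,float))@c['R']; o=-c['R'].T@c['t']
    return o+d*((z-o[2])/d[...,2])[...,None]
def fish_cloud(c):
    v,u=np.mgrid[:480,:640].astype(float); d=fish_dirs(c,u,v); P=d/d[...,2:]*c['depth'][...,None]
    return (P-c['t'])@c['R']
E
python3 - <<'E'
from h import *
c=dict(np.load('wrist1.npz')); P=fish_cloud(c)
Q=P[60:255,280:410].reshape(-1,3); 
for lo in (.03,.05,.06):
    q=Q[(Q[:,2]>lo)&(Q[:,2]<.1)]; print(lo,len(q),cv2.minAreaRect((q[:,:2]*1000).astype(np.float32)),np.percentile(q[:,2],[50,90,99]).round(4))
# edges by color: non-orange mask
hsv=cv2.cvtColor(c['img'],cv2.COLOR_BGR2HSV)
m=((hsv[...,1]<90)).astype(np.uint8)
L=[];Rr=[]
for v in range(100,205,5):
    us=np.where(m[v,285:405])[0]+285; L.append((us.min(),v)); Rr.append((us.max()+1,v))
L=np.array(L,float);Rr=np.array(Rr,float); print(L[:,0],Rr[:,0])
pl=fish_plane(c,L[:,0],L[:,1],.0574);pr=fish_plane(c,Rr[:,0],Rr[:,1],.0574)
for p in (pl,pr):
    vx,vy,x0,y0=cv2.fitLine(p[:,:2].astype(np.float32),cv2.DIST_HUBER,0,.001,.001).ravel(); print(np.degrees(np.arctan2(vy,vx)),x0,y0, (x0+(.2-y0)*vx/vy))
print(fish_plane(c,[345,345,345],[80,93,213],.075))
E
```

```text
0.03 13781 ((546.3282470703125, 202.98745727539062), (60.6119499206543, 124.73004913330078), 4.875146389007568) [0.0728 0.0757 0.0765]
0.05 13559 ((546.3282470703125, 202.98745727539062), (60.6119499206543, 124.73004913330078), 4.875146389007568) [0.073  0.0757 0.0765]
0.06 12630 ((545.7957153320312, 202.95086669921875), (58.04457092285156, 124.9033432006836), 4.52636194229126) [0.0735 0.0757 0.0766]
[302. 301. 302. 302. 302. 302. 301. 302. 302. 302. 302. 302. 302. 302.
 302. 303. 303. 303. 303. 303. 303.] [389. 389. 389. 389. 388. 388. 388. 388. 387. 387. 387. 386. 386. 386.
 385. 385. 385. 384. 385. 384. 383.]
-85.56082 0.51651615 0.21500473 0.517681
-85.190994 0.5748638 0.23586136 0.5778808
[[0.54023918 0.2702621  0.075     ]
 [0.54103609 0.26193093 0.075     ]
 [0.54970193 0.17837188 0.075     ]]
```

```bash
sed -i 's/94.5/94.7/; s/\[.5477,.2022,.045\]/[.5467,.2028,.045]/' go.py; python3 - <<'E'
from go import *
print(grip); delta(grip,Rp)
E
```

```text
[0.54481541 0.22572266 0.045     ]
t 2.08 q [ 0.28   0.561  1.581 -0.287  1.065  0.345] p [0.5343 0.1951 0.1869] F [ 3.6  3.3 -1.1] gw 0.0869
d [0.0644 0.0126 0.1299] |d| 0.146 r [ 0.2 -0.4  0. ] |r| 0.4
```

Request:
step_arm --targets '[{"dx": 0.04, "dy": 0.0126, "dz": 0.02, "rx": 0.1, "ry": -0.3, "rz": 0}, {"dx": 0.064, "dy": 0.0126, "dz": 0.045, "rx": 0.2, "ry": -0.4, "rz": 0}, {"dx": 0.064, "dy": 0.0126, "dz": 0.07, "rx": 0.2, "ry": -0.4, "rz": 0}, {"dx": 0.064, "dy": 0.0126, "dz": 0.09, "rx": 0.2, "ry": -0.4, "rz": 0}, {"dx": 0.064, "dy": 0.0126, "dz": 0.09, "rx": 0.2, "ry": -0.4, "rz": 0}]'

```text
time: 2.7
position: [0.5424, 0.2345, 0.082]
tool_rot: [0.671, 0.729, -0.091, 0.095]
ft_force: [-0.2, 0.2, -0.8]
grip_width: 0.0869
```

```bash
python3 - <<'E'
from go import *
delta(grip,Rp); cam('wrist','wrist2')
E
```

```text
t 2.7 q [ 0.341  0.743  1.568 -0.318  0.929  0.463] p [0.5424 0.2345 0.082 ] F [-0.2  0.2 -0.8] gw 0.0869
d [0.001  0.0018 0.0381] |d| 0.038 r [-0.3  0.1  0.1] |r| 0.3
```

View pics/wrist2.png

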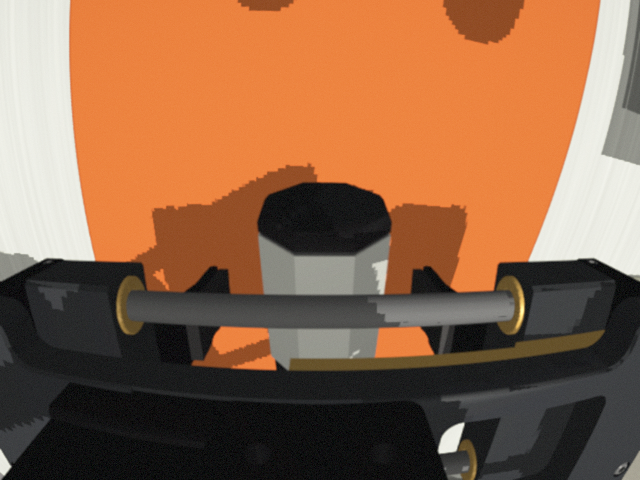

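The cup (258..390 px) sits centred between the fingers (about 220 and 422). Descending the last 38 mm.

Request:
step_arm --targets '[{"dx": 0.001, "dy": 0.0018, "dz": 0.012, "rx": 0, "ry": 0, "rz": 0}, {"dx": 0.001, "dy": 0.0018, "dz": 0.025, "rx": 0, "ry": 0, "rz": 0}, {"dx": 0.001, "dy": 0.0018, "dz": 0.036, "rx": 0, "ry": 0, "rz": 0}, {"dx": 0.001, "dy": 0.0018, "dz": 0.038, "rx": 0, "ry": 0, "rz": 0}, {"dx": 0.001, "dy": 0.0018, "dz": 0.038, "rx": 0, "ry": 0, "rz": 0}]'

```text
time: 3.38
position: [0.5458, 0.2262, 0.046]
tool_rot: [0.672, 0.729, -0.09, 0.095]
ft_force: [0.0, 0.0, 0.3]
grip_width: 0.0867
```

Request:
step_arm --targets '[{"dx": 0, "dy": 0, "dz": 0, "rx": 0, "ry": 0, "rz": 0}, {"dx": 0, "dy": 0, "dz": 0, "rx": 0, "ry": 0, "rz": 0}, {"dx": 0, "dy": 0, "dz": 0, "rx": 0, "ry": 0, "rz": 0}, {"dx": 0, "dy": 0, "dz": 0, "rx": 0, "ry": 0, "rz": 0}, {"dx": 0, "dy": 0, "dz": 0, "rx": 0, "ry": 0, "rz": 0}]' --gripper 0 --force 40

```text
time: 4.0
position: [0.5456, 0.2262, 0.0462]
tool_rot: [0.672, 0.729, -0.09, 0.095]
ft_force: [-1.6, 1.3, 1.6]
grip_width: 0.0596
```

```bash
python3 - <<'E'
from go import *
delta(grip,Rp)
E
```

```text
t 4.0 q [ 0.327  0.797  1.584 -0.338  0.858  0.479] p [0.5456 0.2262 0.0462] F [-1.6  1.3  1.6] gw 0.0596
d [-0.0001 -0.0009  0.0013] |d| 0.002 r [-0.1  0.   0. ] |r| 0.2
```

```bash
python3 - <<'E'
from go import *
o=telemetry.get_obs();delta(o['position']+[0,0,.25],Rn.from_quat(o['tool_rot']).as_matrix())
E
```

```text
t 4.0 q [ 0.327  0.797  1.584 -0.338  0.858  0.479] p [0.5456 0.2262 0.0462] F [-1.6  1.3  1.6] gw 0.0596
d [-0.0648 -0.0007 -0.2414] |d| 0.25 r [0. 0. 0.] |r| 0.0
```

Request:
step_arm --targets '[{"dx": -0.005, "dy": 0, "dz": -0.019, "rx": 0, "ry": 0, "rz": 0}, {"dx": -0.016, "dy": 0, "dz": -0.06, "rx": 0, "ry": 0, "rz": 0}, {"dx": -0.031, "dy": 0, "dz": -0.115, "rx": 0, "ry": 0, "rz": 0}, {"dx": -0.047, "dy": 0, "dz": -0.175, "rx": 0, "ry": 0, "rz": 0}, {"dx": -0.06, "dy": 0, "dz": -0.225, "rx": 0, "ry": 0, "rz": 0}]' --force 50

```text
time: 4.62
position: [0.5461, 0.2268, 0.2825]
tool_rot: [0.672, 0.729, -0.088, 0.096]
ft_force: [0.6, -1.3, -3.3]
grip_width: 0.0594
```

```bash
cat > up.py <<'E'
from go import *
def Rup(yawdeg,tilt=15):
    y=np.radians(yawdeg); t=np.radians(tilt); hd=np.array([np.cos(y),np.sin(y),0])
    return tgt_R(np.cos(t)*hd-np.sin(t)*Z,[np.sin(y),-np.cos(y),0])
E
python3 - <<'E'
from up import *
o=telemetry.get_obs();print(Rn.from_quat(o['tool_rot']).as_matrix().round(3))
delta([.53,.05,.30],Rup(94.7)); delta([.5,-.1,.30],Rup(64))
E
```

```text
[[-0.079  0.997  0.021]
 [ 0.963  0.082 -0.257]
 [-0.258 -0.    -0.966]]
t 4.62 q [ 0.327  0.486  1.415 -0.262  1.314  0.321] p [0.5461 0.2268 0.2825] F [ 0.6 -1.3 -3.3] gw 0.0594
d [-0.1735 -0.0306  0.0283] |d| 0.178 r [-0. 90. -0.] |r| 90.0
t 4.62 q [ 0.327  0.486  1.415 -0.262  1.314  0.321] p [0.5461 0.2268 0.2825] F [ 0.6 -1.3 -3.3] gw 0.0594
d [-0.3155 -0.0728  0.0662] |d| 0.331 r [-17.   87.6  29.5] |r| 94.0
```

Request:
step_arm --targets '[{"dx": -0.015, "dy": -0.003, "dz": -0.01, "rx": 0, "ry": 8, "rz": 0}, {"dx": -0.03, "dy": -0.006, "dz": -0.015, "rx": 0, "ry": 17, "rz": 0}, {"dx": -0.05, "dy": -0.009, "dz": -0.015, "rx": 0, "ry": 27, "rz": 0}, {"dx": -0.07, "dy": -0.012, "dz": -0.012, "rx": 0, "ry": 37, "rz": 0}, {"dx": -0.09, "dy": -0.015, "dz": -0.008, "rx": 0, "ry": 47, "rz": 0}]'

```text
time: 5.25
position: [0.5378, 0.14, 0.3153]
tool_rot: [0.65, 0.707, 0.189, -0.203]
ft_force: [0.0, 0.0, -3.5]
grip_width: 0.0598
```

```bash
python3 - <<'E'
from up import *
o=telemetry.get_obs()
delta([.53,.05,.30],Rup(94.7)); 
E
```

```text
t 5.25 q [-0.226  0.391  1.588  0.545  1.38  -0.476] p [0.5378 0.14   0.3153] F [ 0.   0.  -3.5] gw 0.0598
d [-0.0834 -0.0154 -0.0347] |d| 0.092 r [ 0.1 42.7  0.2] |r| 42.7
```

Request:
step_arm --targets '[{"dx": -0.016, "dy": -0.003, "dz": -0.007, "rx": 0, "ry": 9, "rz": 0}, {"dx": -0.032, "dy": -0.006, "dz": -0.014, "rx": 0, "ry": 18, "rz": 0}, {"dx": -0.048, "dy": -0.009, "dz": -0.021, "rx": 0, "ry": 28, "rz": 0}, {"dx": -0.066, "dy": -0.012, "dz": -0.028, "rx": 0, "ry": 37, "rz": 0}, {"dx": -0.083, "dy": -0.015, "dz": -0.035, "rx": 0, "ry": 42.7, "rz": 0}]'

```text
time: 5.88
position: [0.5304, 0.0484, 0.2999]
tool_rot: [0.537, 0.585, 0.414, -0.447]
ft_force: [-0.5, -0.0, -2.8]
grip_width: 0.0598
```

```bash
python3 - <<'E'
from up import *
o=telemetry.get_obs()
delta([.53,.05,.30],Rup(94.7)); delta([.502,-.2915,.26],Rup(64)); cam('scene','scene1')
E
```

```text
t 5.88 q [-0.577  0.699  1.621  0.912  1.83  -0.933] p [0.5304 0.0484 0.2999] F [-0.5 -0.  -2.8] gw 0.0598
d [ 0.0006 -0.0003  0.0015] |d| 0.002 r [0.1 0.  0.2] |r| 0.2
t 5.88 q [-0.577  0.699  1.621  0.912  1.83  -0.933] p [0.5304 0.0484 0.2999] F [-0.5 -0.  -2.8] gw 0.0598
d [-0.1254 -0.0564 -0.3147] |d| 0.343 r [-29.6  -0.1   8.2] |r| 30.7
```

View pics/scene1.png

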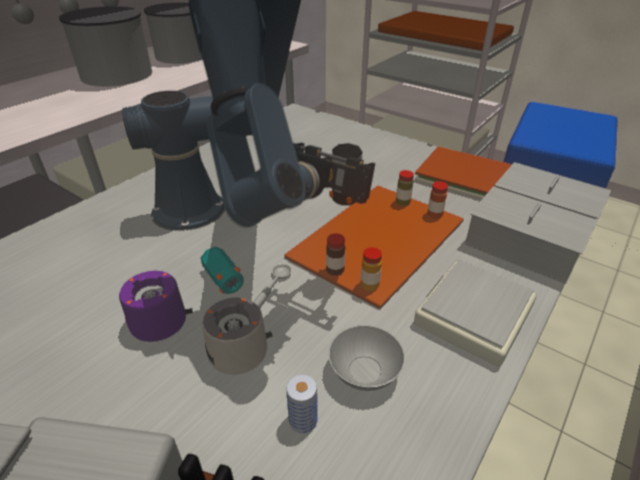

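Request:
step_arm --targets '[{"dx": -0.015, "dy": -0.007, "dz": -0.038, "rx": -4, "ry": 0, "rz": 1}, {"dx": -0.032, "dy": -0.014, "dz": -0.08, "rx": -8, "ry": 0, "rz": 2.2}, {"dx": -0.049, "dy": -0.022, "dz": -0.122, "rx": -12, "ry": 0, "rz": 3.3}, {"dx": -0.066, "dy": -0.03, "dz": -0.165, "rx": -16, "ry": 0, "rz": 4.4}, {"dx": -0.083, "dy": -0.037, "dz": -0.208, "rx": -20, "ry": 0, "rz": 5.5}]'

```text
time: 6.55
position: [0.5115, -0.1801, 0.271]
tool_rot: [0.636, 0.477, 0.486, -0.364]
ft_force: [0.9, 0.4, -2.5]
grip_width: 0.0596
```

```bash
python3 - <<'E'
from up import *
delta([.502,-.2915,.26],Rup(64))
E
```

```text
t 6.55 q [-0.978  0.764  1.567  0.879  1.84  -0.955] p [ 0.5115 -0.1801  0.271 ] F [ 0.9  0.4 -2.5] gw 0.0596
d [-0.0394  0.0221 -0.1029] |d| 0.112 r [-9.4  0.2  2.5] |r| 9.7
```

Request:
step_arm --targets '[{"dx": -0.012, "dy": 0.006, "dz": -0.03, "rx": -3, "ry": 0, "rz": 0.8}, {"dx": -0.024, "dy": 0.013, "dz": -0.062, "rx": -6, "ry": 0.1, "rz": 1.6}, {"dx": -0.034, "dy": 0.019, "dz": -0.09, "rx": -8.5, "ry": 0.2, "rz": 2.2}, {"dx": -0.0394, "dy": 0.0221, "dz": -0.103, "rx": -9.4, "ry": 0.2, "rz": 2.5}, {"dx": -0.0394, "dy": 0.0221, "dz": -0.103, "rx": -9.4, "ry": 0.2, "rz": 2.5}]'

```text
time: 7.18
position: [0.5019, -0.292, 0.2601]
tool_rot: [0.673, 0.421, 0.516, -0.322]
ft_force: [1.0, -0.8, -3.1]
grip_width: 0.0595
```

```bash
python3 - <<'E'
from up import *
delta([.502,-.2915,.26],Rup(64))
cam('scene','scene2');cam('top','top2');cam('wrist','wrist3')
s=cv2.imread('pics/scene2.png')[200:400,130:330]; t=cv2.imread('pics/top2.png')[190:310,380:530]
cv2.imwrite('pics/cmp2.png',np.hstack([cv2.resize(s,(400,400)),cv2.resize(t,(400,400))]))
E
```

```text
t 7.17 q [-1.126  0.817  1.463  0.909  1.861 -0.904] p [ 0.5019 -0.292   0.2601] F [ 1.  -0.8 -3.1] gw 0.0595
d [-0.     -0.0001  0.0005] |d| 0.001 r [0.  0.1 0.1] |r| 0.1
```

View pics/cmp2.png

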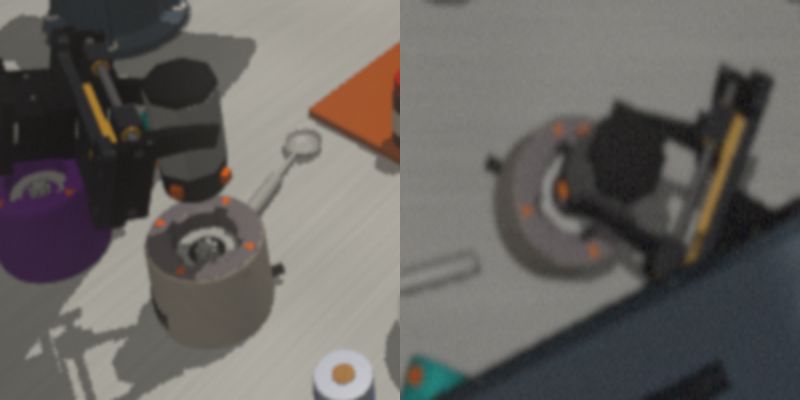

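View pics/wrist3.png

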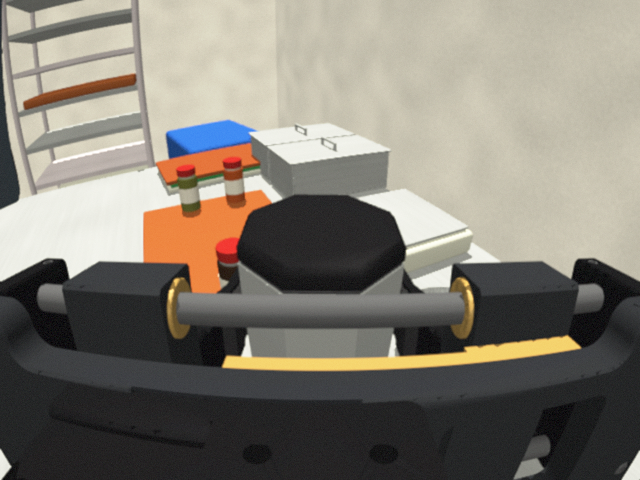

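```bash
python3 - <<'E'
from meas import *
c=dict(np.load('top2.npz')); P=cloud(c); Q=P[215:260,440:490].reshape(-1,3)
q=Q[(np.hypot(Q[:,0]-.502,Q[:,1]+.2915)<.026)&(Q[:,2]>.28)&(Q[:,2]<.32)]
A=np.c_[q[:,:2]-[.502,-.2915],np.ones(len(q))]; co=np.linalg.lstsq(A,q[:,2],rcond=None)[0]; print(len(q),'top plane',co)
print('ctr by ray',ray_plane(c,465.1,236.5,.299))
c=dict(np.load('wrist3.npz')); P=fish_cloud(c); Q=P[195:292,238:408].reshape(-1,3)
q=Q[(np.hypot(Q[:,0]-.502,Q[:,1]+.2915)<.034)&(Q[:,2]>.285)&(Q[:,2]<.32)]
A=np.c_[q[:,:2]-[.502,-.2915],np.ones(len(q))]; co=np.linalg.lstsq(A,q[:,2],rcond=None)[0]; print(len(q),'wrist plane',co)
s=q[abs(q[:,2]-np.median(q[:,2]))<.004]; r=cv2.minAreaRect((s[:,:2]*1000).astype(np.float32)); print(r)
c=dict(np.load('scene2.npz')); m=omask(c['img']); B=blobs(m,(195,280,275,350),3)
for b in B: print(b[0],b[1].round(1),ray_plane(c,*b[1],.105).round(4),ray_plane(c,*b[1],.192).round(4))
# scene: cup silhouette side edges
print(cloud(c)[225:300:6,205:250:6,2].round(3))
E
```

```text
449 top plane [-0.01173724  0.00251486  0.30039127]
ctr by ray [ 0.50396257 -0.29046909  0.299     ]
14120 wrist plane [0.03409303 0.08695991 0.29839699]
((501.67755126953125, -291.81024169921875), (59.229270935058594, 59.88463592529297), 64.37301635742188)
27 [242.4 286.4] [ 0.4561 -0.2165  0.105 ] [ 0.5284 -0.2767  0.192 ]
15 [217.7 294.5] [ 0.4324 -0.2643  0.105 ] [ 0.5078 -0.3184  0.192 ]
11 [242.4 299.9] [ 0.4844 -0.2451  0.105 ] [ 0.553  -0.3016  0.192 ]
12 [209.8 311.1] [ 0.4547 -0.306   0.105 ] [ 0.5272 -0.3546  0.192 ]
12 [254.3 322.6] [ 0.5465 -0.2753  0.105 ] [ 0.6071 -0.3279  0.192 ]
10 [219.7 335.2] [ 0.5161 -0.3372  0.105 ] [ 0.5807 -0.3818  0.192 ]
[[ 0.002  0.002  0.003 -0.001 -0.001  0.002 -0.    -0.002]
 [ 0.003 -0.     0.299  0.3    0.299 -0.     0.002  0.   ]
 [ 0.299  0.301  0.298  0.3    0.299  0.301  0.     0.002]
 [ 0.3    0.3    0.302  0.298  0.299  0.297 -0.    -0.001]
 [ 0.299  0.298  0.299  0.298  0.298  0.288  0.001  0.001]
 [ 0.285  0.289  0.289  0.289  0.283  0.276  0.001  0.001]
 [ 0.262  0.274  0.276  0.275  0.271  0.265  0.252  0.002]
 [ 0.281  0.279  0.277  0.272  0.266  0.264  0.237  0.004]
 [ 0.311  0.271  0.264  0.258  0.254  0.247  0.226  0.003]
 [ 0.297  0.23   0.234  0.236  0.233  0.228  0.213  0.002]
 [ 0.287  0.214  0.218  0.222  0.217  0.213  0.201 -0.002]
 [ 0.275  0.19   0.202  0.207  0.202  0.199  0.19  -0.   ]
 [ 0.262  0.003  0.193  0.191  0.188  0.185  0.001 -0.   ]]
```

```bash
python3 - <<'E'
from h import *
c=dict(np.load('scene2.npz')); o=telemetry.get_obs(); p=o['position']; foot=p[2]-.085
def proj(X): x=X@c['R'].T+c['t']; return (x[:,:2]/x[:,2:])@np.diag([c['K'][0,0],c['K'][1,1]])+c['K'][:2,2]
for ang in (19,-71):
    a=np.radians(ang); r=np.array([np.cos(a),np.sin(a),0]); tt=np.array([-r[1],r[0],0])
    X=np.array([[p[0],p[1],foot]+rr*r+w*tt+[0,0,z] for rr in (30.,36) for w in (-5.,5) for z in (10.,24)  for rr,w,z in [(rr/1e3,w/1e3,z/1e3)]])
    h=cv2.convexHull(proj(X).astype(np.float32)); M=cv2.moments(h); print(ang,M['m00'],M['m10']/M['m00'],M['m01']/M['m00'])
m=cv2.inRange(cv2.cvtColor(c['img'],cv2.COLOR_BGR2HSV),(4,100,60),(24,255,255)); n,l,s,ce=cv2.connectedComponentsWithStats(m[275:305,205:255]); print(s[:,4],ce+[205,275])
print(proj(np.array([[.502,-.2915,.105],[.504,-.2915,.105],[.502,-.2895,.105]])))
E
```

```text
19 26.593806290999055 234.12620525566325 287.6014944884149
-71 64.10599738266319 223.95424599403975 289.7606804351937
[1394    3   40   49   14] [[229.47274032 289.26901004]
 [207.66666667 281.66666667]
 [241.85       287.2       ]
 [217.7755102  295.3877551 ]
 [242.64285714 300.14285714]]
[[231.99984636 317.32644427]
 [232.72388458 317.78193846]
 [232.73899538 316.7175204 ]]
```

```bash
python3 - <<'E'
from h import *
import itertools
c=dict(np.load('scene2.npz')); o=telemetry.get_obs(); p=o['position']; foot=p[2]-.085
def proj(X): x=X@c['R'].T+c['t']; return (x[:,:2]/x[:,2:])@np.diag([c['K'][0,0],c['K'][1,1]])+c['K'][:2,2]
for ang in (19,-71):
    a=np.radians(ang); r=np.array([np.cos(a),np.sin(a),0]); tt=np.array([-r[1],r[0],0])
    X=np.array([np.array([p[0],p[1],foot])+R*r+w*tt+[0,0,z] for R,w,z in itertools.product((.03,.036),(-.005,.005),(.01,.024))])
    h=cv2.convexHull(proj(X).astype(np.float32)); M=cv2.moments(h); print(ang,M['m00'],M['m10']/M['m00'],M['m01']/M['m00'])
E
```

```text
19 44.76784481480718 243.2151024095421 288.2398608889783
-71 51.51128126331605 218.35748542451626 296.5210532166328
```

```bash
python3 - <<'E'
from up import *
delta([.504,-.2919,.195],Rup(63.9))
E
```

```text
t 7.33 q [-1.124  0.817  1.465  0.909  1.861 -0.904] p [ 0.5021 -0.2902  0.2603] F [-0.3  0.  -2.7] gw 0.0596
d [-0.0632  0.0024  0.0162] |d| 0.065 r [-0.2 -0.   0.1] |r| 0.2
```

Request:
step_arm --targets '[{"dx": -0.013, "dy": 0.0024, "dz": 0.003, "rx": -0.2, "ry": 0, "rz": 0.1}, {"dx": -0.028, "dy": 0.0024, "dz": 0.007, "rx": -0.2, "ry": 0, "rz": 0.1}, {"dx": -0.044, "dy": 0.0024, "dz": 0.0115, "rx": -0.2, "ry": 0, "rz": 0.1}, {"dx": -0.058, "dy": 0.0024, "dz": 0.015, "rx": -0.2, "ry": 0, "rz": 0.1}, {"dx": -0.0632, "dy": 0.0024, "dz": 0.0162, "rx": -0.2, "ry": 0, "rz": 0.1}]'

```text
time: 7.95
position: [0.5038, -0.2917, 0.1935]
tool_rot: [0.673, 0.419, 0.517, -0.323]
ft_force: [0.2, -0.4, -3.1]
grip_width: 0.0598
```

```bash
python3 - <<'E'
from up import *
delta([.504,-.2919,.185],Rup(63.9)); cam('scene','scene3'); delta([.504,-.2919,.185],Rup(63.9))
cv2.imwrite('pics/s3.png',cv2.resize(cv2.imread('pics/scene3.png')[220:380,170:330],(640,640)))
E
```

```text
t 7.95 q [-1.124  0.919  1.469  0.891  1.795 -0.985] p [ 0.5038 -0.2917  0.1935] F [ 0.2 -0.4 -3.1] gw 0.0598
d [-0.0083  0.0003  0.0021] |d| 0.009 r [-0.  -0.1 -0.1] |r| 0.2
t 8.0 q [-1.124  0.919  1.469  0.891  1.795 -0.985] p [ 0.5038 -0.2918  0.1934] F [ 0.3  0.4 -3.1] gw 0.06
d [-0.0081  0.0002  0.0021] |d| 0.008 r [-0.  -0.1 -0.1] |r| 0.2
```

View pics/s3.png

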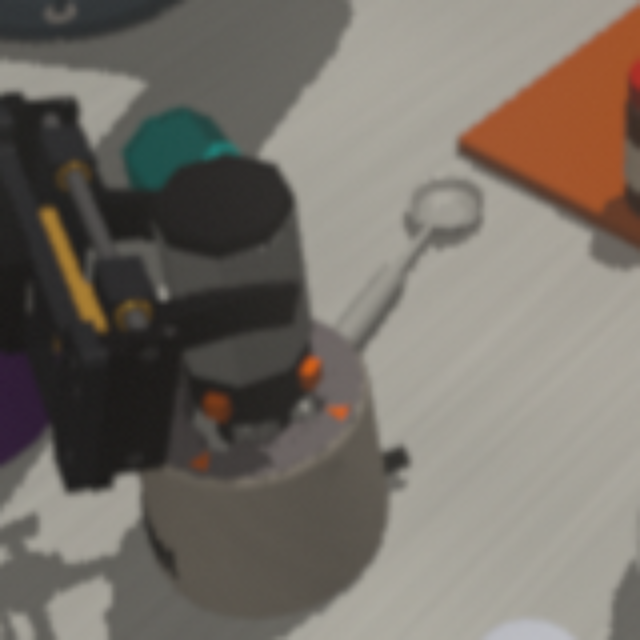

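Lugs (310,370) and (217,405) line up with the pointers (338,411) and (200,461). Descending slowly.

Request:
step_arm --targets '[{"dx": -0.003, "dy": 0.0002, "dz": 0.0008, "rx": 0, "ry": 0, "rz": 0}, {"dx": -0.006, "dy": 0.0002, "dz": 0.0016, "rx": 0, "ry": 0, "rz": 0}, {"dx": -0.009, "dy": 0.0002, "dz": 0.0024, "rx": 0, "ry": 0, "rz": 0}, {"dx": -0.012, "dy": 0.0002, "dz": 0.0032, "rx": 0, "ry": 0, "rz": 0}, {"dx": -0.012, "dy": 0.0002, "dz": 0.0032, "rx": 0, "ry": 0, "rz": 0}]'

```text
time: 8.62
position: [0.5037, -0.2922, 0.1844]
tool_rot: [0.671, 0.419, 0.519, -0.324]
ft_force: [-3.0, -2.2, 8.3]
grip_width: 0.0599
```

```bash
python3 - <<'E'
from up import *
delta([.504,-.2919,.162],Rup(63.9)); print(telemetry.get_obs()['moment'].round(2))
E
```

```text
t 8.62 q [-1.125  0.936  1.467  0.891  1.791 -0.999] p [ 0.5037 -0.2922  0.1844] F [-3.  -2.2  8.3] gw 0.0599
d [-0.0216  0.0001  0.006 ] |d| 0.022 r [ 0.  -0.4  0. ] |r| 0.4
[ 0.51 -0.23  0.23]
```

```bash
cat >> up.py <<'E'
def rows(pts,yaw=63.9,tilt=15):
    o=telemetry.get_obs(); R0=Rn.from_quat(o['tool_rot']).as_matrix()
    print('t',round(o['time'],2),'p',o['position'].round(4),'F',o['ft_force'].round(1),'M',o['moment'].round(2),'foot',round(o['position'][2]-.085,4))
    r=Rn.from_matrix(R0.T@Rup(yaw,tilt)).as_rotvec(degrees=True)
    for p in pts: print((R0.T@(np.array(p)-o['position'])).round(4),r.round(2))
E
python3 - <<'E'
from up import *
rows([(.5037,-.292,.189),(.502,-.2932,.187),(.502,-.2932,.183),(.502,-.2932,.179)])
E
```

```text
t 8.62 p [ 0.5037 -0.2922  0.1844] F [-3.  -2.2  8.3] M [ 0.51 -0.23  0.23] foot 0.0994
[ 0.0045 -0.0001 -0.001 ] [ 0.   -0.41  0.02]
[ 0.0021 -0.0011 -0.0023] [ 0.   -0.41  0.02]
[-0.0018 -0.0011 -0.0013] [ 0.   -0.41  0.02]
[-0.0056 -0.0011 -0.0002] [ 0.   -0.41  0.02]
```

Request:
step_arm --targets '[{"dx": 0.0045, "dy": 0, "dz": -0.001, "rx": 0, "ry": -0.4, "rz": 0}, {"dx": 0.0021, "dy": -0.0011, "dz": -0.0023, "rx": 0, "ry": -0.4, "rz": 0}, {"dx": -0.0008, "dy": -0.0011, "dz": -0.0015, "rx": 0, "ry": -0.4, "rz": 0}, {"dx": -0.0036, "dy": -0.0011, "dz": -0.0008, "rx": 0, "ry": -0.4, "rz": 0}, {"dx": -0.0056, "dy": -0.0011, "dz": -0.0002, "rx": 0, "ry": -0.4, "rz": 0}]'

```text
time: 9.25
position: [0.502, -0.293, 0.1784]
tool_rot: [0.673, 0.42, 0.517, -0.322]
ft_force: [-0.2, -0.4, -3.3]
grip_width: 0.0596
```

```bash
python3 - <<'E'
from up import *
rows([(.502,-.2932,.174)])
E
```

```text
t 9.25 p [ 0.502  -0.293   0.1784] F [-0.2 -0.4 -3.3] M [-0.91  0.35  0.04] foot 0.0934
[-0.0043  0.0001  0.0009] [-0.01 -0.03 -0.02]
```

Request:
step_arm --targets '[{"dx": -0.0025, "dy": 0, "dz": 0.0007, "rx": 0, "ry": 0, "rz": 0}, {"dx": -0.005, "dy": 0, "dz": 0.0013, "rx": 0, "ry": 0, "rz": 0}, {"dx": -0.0075, "dy": 0, "dz": 0.002, "rx": 0, "ry": 0, "rz": 0}, {"dx": -0.01, "dy": 0, "dz": 0.0027, "rx": 0, "ry": 0, "rz": 0}, {"dx": -0.01, "dy": 0, "dz": 0.0027, "rx": 0, "ry": 0, "rz": 0}]'

```text
time: 9.88
position: [0.502, -0.293, 0.1685]
tool_rot: [0.673, 0.42, 0.517, -0.322]
ft_force: [-0.9, -0.2, -0.9]
grip_width: 0.0596
```

```bash
python3 - <<'E'
from up import *
rows([(.502,-.2932,.165),(.502,-.2932,.162),(.502,-.2932,.160)])
E
```

```text
t 9.88 p [ 0.502  -0.293   0.1685] F [-0.9 -0.2 -0.9] M [-0.57  0.2   0.09] foot 0.0835
[-0.0034  0.0001  0.0007] [-0.01 -0.09  0.01]
[-0.0063  0.0001  0.0015] [-0.01 -0.09  0.01]
[-0.0083  0.0001  0.002 ] [-0.01 -0.09  0.01]
```

Lugs are in the slots, the foot is at about 83.5 mm and the spring is just touched. Pressing down with a small overtravel.

Request:
step_arm --targets '[{"dx": -0.002, "dy": 0, "dz": 0.0005, "rx": 0, "ry": 0, "rz": 0}, {"dx": -0.004, "dy": 0, "dz": 0.001, "rx": 0, "ry": 0, "rz": 0}, {"dx": -0.006, "dy": 0, "dz": 0.0014, "rx": 0, "ry": 0, "rz": 0}, {"dx": -0.008, "dy": 0, "dz": 0.0019, "rx": 0, "ry": 0, "rz": 0}, {"dx": -0.008, "dy": 0, "dz": 0.0019, "rx": 0, "ry": 0, "rz": 0}]'

```text
time: 10.5
position: [0.5019, -0.293, 0.1625]
tool_rot: [0.671, 0.419, 0.519, -0.323]
ft_force: [-1.5, -0.2, 8.6]
grip_width: 0.0592
```

```bash
python3 - <<'E'
from up import *
rows([(.502,-.2932,.161),(.502,-.2932,.159)]); cam('scene','scene4'); cam('wrist','wrist4')
cv2.imwrite('pics/s4.png',np.hstack([cv2.resize(cv2.imread('pics/scene4.png')[240:380,170:310],(400,400)),cv2.resize(cv2.imread('pics/scene4.png')[140:440,170:470],(400,400))]))
rows([(.502,-.2932,.161)])
E
```

```text
t 10.5 p [ 0.5019 -0.293   0.1625] F [-1.5 -0.2  8.6] M [ 0.55 -0.45  0.22] foot 0.0775
[-0.0015  0.0002  0.0002] [-0.02 -0.37  0.1 ]
[-0.0034  0.0002  0.0007] [-0.02 -0.37  0.1 ]
t 10.6 p [ 0.5019 -0.2929  0.1626] F [-1.8  0.2  9.2] M [ 0.52 -0.38  0.23] foot 0.0776
[-0.0016  0.0002  0.0002] [-0.03 -0.36  0.1 ]
```

View pics/s4.png

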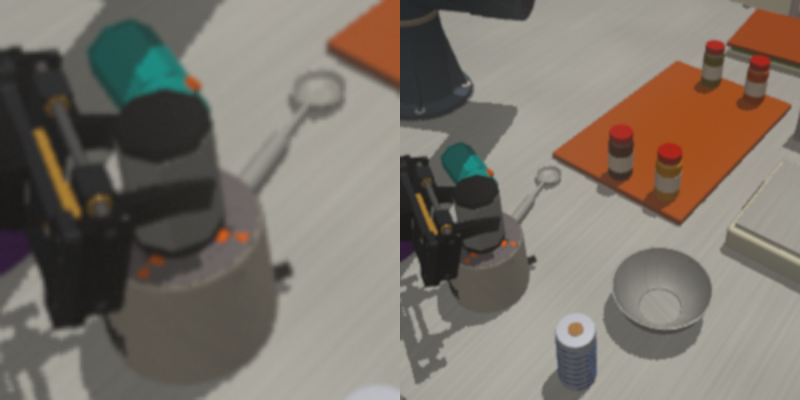

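Jars, twine, bowl and spoon are unmoved, and the collar is deep in the well with the lugs sunk by the pointers. I'll add some push margin.

Request:
step_arm --targets '[{"dx": -0.003, "dy": 0, "dz": 0.0006, "rx": 0, "ry": -0.4, "rz": 0}, {"dx": -0.005, "dy": 0, "dz": 0.0012, "rx": 0, "ry": -0.4, "rz": 0}, {"dx": -0.006, "dy": 0, "dz": 0.0015, "rx": 0, "ry": -0.4, "rz": 0}, {"dx": -0.006, "dy": 0, "dz": 0.0015, "rx": 0, "ry": -0.4, "rz": 0}, {"dx": -0.006, "dy": 0, "dz": 0.0015, "rx": 0, "ry": -0.4, "rz": 0}]'

```text
time: 11.22
position: [0.5017, -0.2927, 0.1621]
tool_rot: [0.669, 0.42, 0.521, -0.323]
ft_force: [-3.7, -1.5, 16.6]
grip_width: 0.0597
```

```bash
python3 - <<'E'
from up import *
rows([(.502,-.2932,.161)])
from meas import *
c=cam('wrist','wrist5'); P=fish_cloud(c); Q=P[195:292,238:408].reshape(-1,3)
q=Q[(np.hypot(Q[:,0]-.502,Q[:,1]+.293)<.032)&(Q[:,2]>.185)&(Q[:,2]<.22)]; 
s=q[abs(q[:,2]-np.median(q[:,2]))<.003]; print(np.median(s[:,2]),cv2.minAreaRect((s[:,:2]*1000).astype(np.float32)))
A=np.c_[s[:,:2]-[.502,-.293],np.ones(len(s))]; print(np.linalg.lstsq(A,s[:,2],rcond=None)[0])
c=cam('top','top5'); P=cloud(c); Q=P[200:290,420:510].reshape(-1,3); q=Q[(np.hypot(Q[:,0]-.502,Q[:,1]+.293)<.024)&(Q[:,2]>.185)&(Q[:,2]<.22)]
A=np.c_[q[:,:2]-[.502,-.293],np.ones(len(q))]; print(len(q),np.linalg.lstsq(A,q[:,2],rcond=None)[0])
a=cv2.imread('pics/top0.png').astype(int);b=c['img'].astype(int);d=(abs(a-b).sum(2)>90).astype(np.uint8)
for n,(u,v) in dict(jA=(173,201),jB=(171,243),jC=(318,200),jD=(320,238),tw=(459,165),bowl=(397,160),sp=(375,277)).items(): print(n,d[v-14:v+14,u-14:u+14].sum())
E
```

```text
t 11.22 p [ 0.5017 -0.2927  0.1621] F [-3.7 -1.5 16.6] M [ 1.78 -0.81  0.37] foot 0.0771
[-0.0011  0.0004 -0.    ] [-0.05 -0.59  0.32]
0.20118619838864815 ((501.5798034667969, -293.4912109375), (59.73896789550781, 59.1922607421875), 20.2188720703125)
[0.00528247 0.02338564 0.20111228]
323 [0.00928196 0.02063239 0.20197018]
jA 0
jB 0
jC 0
jD 0
tw 0
bowl 0
sp 0
```

```bash
python3 - <<'E'
from up import *
rows([(.502,-.2932,.161)]); print(robot.hand_in())
E
```

```text
t 11.32 p [ 0.5017 -0.2927  0.1621] F [-3.  -2.2 18.5] M [ 1.77 -0.85  0.33] foot 0.0771
[-0.0011  0.0004 -0.    ] [-0.04 -0.59  0.32]
the job is handed in; nothing more can be done
None
```

I picked the steel cup off the board, stood it upright, carried it to the white grinder and lowered it in with its lugs over the slots. I pressed it fully down and handed in while still holding it, at 11.3 s of the 54 s allowed. The hand-in reported no verdict.

**One correction on the way:** the first try at lowering touched the well's edge with about 11 N and a sideways load. I lifted about 4.5 mm, shifted about 2 mm towards -x/-y, and it then went in freely.

**Last checks before hand-in:**
- **Depth:** the foot is at about 77.1 mm from the arm pose (limit 80.5 mm). The wrist camera sees the lid at about 201 mm, which agrees with 77 + 124 mm. I did not read the spring ring joint directly; at that depth it should be fully down.
- **Push:** the sensor read about 18 N upward, or about 21 N counting the cup's weight, against the 12 N the spring needs.
- **Tilt:** about 0.02 rad by both the top and wrist cameras (limit 0.07).
- **Centring:** the cup is in the well, so it can be off the axis by at most the 1.5 mm clearance.
- **Grip:** closed at 59.7 mm with the grip set to 50 N.
- **Surroundings:** the top view shows no change around the jars, twine, bowl or spoon.

**Disagreement:** the first look at the grinder differed by about 4 mm between the scene and top cameras. After correcting the scene camera against the held cup the two agreed at x 0.504, y -0.292. The cup finally went in about 2 mm away from that, at x 0.502, y -0.293.

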